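Clamp the clip-top jar in the cam jar clamp

TASK

Stand the clip-top glass jar upright in the V nest of the hand-cranked jar clamp and let go of it. Then wind the crank anticlockwise (seen from above), judging by the feel of the handle, until the cam's roller follower rests on the flat dwell at the top of the cam, and let go: the pad must stay pressed, holding the jar home in the V. Set the glass down gently, never let the crank spring back or snap round, and leave the other kitchen things where they are.

Things in the scene. Friction and masses are not known exactly. Their poses are not given: they have to be found in the camera images.
- clamp: The jar clamp, fixed to the trolley: a grey base plate 150 mm (its x) by 350 mm (its y), 12 mm thick; origin at the centre of its underside, z up. The upright crank shaft stands at y = -85 mm, the V nest at y = +85 mm. A roller follower between them is pushed 18 mm towards +y by the cam and carries a sprung wooden pad towards the nest: preloaded to 18 N, about 24 N on the dwell.
- shaft (a point): A point on the crank shaft's axis, 46 mm above the trolley top, in the middle of the aluminium plate cam (32 mm thick); axes as the clamp's. Cam: low radius 36 mm, rise over 63 degrees to 54 mm (easing out over the last 8), dwell of constant 54 mm over 32 degrees, then a fall over 63 degrees. The roller rides on its +y (nest) side. Let go on the rise, the crank springs back; past the dwell the cam drives it onward.
- bridge (a point): Centre of the top of the grey guide bridge over the follower, between shaft and nest: 66 mm (x) by 44 mm (y), its top 70 mm above the trolley top; it clears the crank arm, which passes just above it. The pad, 36 mm wide and 31 to 61 mm above the trolley top, comes out of it towards the nest.
- crank (a joint): Crank angle about its upright shaft, rad, growing anticlockwise from above; at 0 the arm points along the clamp's -x. Stops at -0.5 and 4.6; starts near 0, follower low. The cam's angle to the crank differs each time: the dwell's middle may come anywhere from 1.7 to 3.8 on this scale. Handle resistance: 1 to 2 N when low, 2 to 4 N pushing the jar, 6 to 11 N on the loaded rise, 1 to 2 N again on the dwell.
- handle (a point): Centre of the crank's handle: an upright round wooden knob, 23 mm thick, 60 mm tall, spinning freely on its pin, 70 mm from the shaft axis. The point is half-way up it, 111 mm above the trolley top; the knob's foot is 81 mm up; the steel crank arm (18 mm wide, top 78 mm up) runs under it to the hub on the shaft, 80 mm high. Grip the upper half, so that the fingertips stay well clear of the arm.
- jar: The clip-top jar; origin at the centre of its underside, z up along it.
- jar_mid (a point): Centre of the clip-top jar, on its axis 55 mm above its underside: round glass, 60 mm across, straight-sided from 3 to 80 mm above its underside, neck and flat glass lid (56 mm across) above, 110 mm tall in all, about 0.35 kg. A steel wire clip stands out 4 mm on one side near the lid and is no hindrance. Gripped about 75 mm above its underside the fingertips stay above the V walls.
- nest_seat (a point): Where the centre of the jar's underside is when the jar is home in the V; axes as the clamp's; on the nest's black rubber floor (88 by 82 mm), 16 mm above the trolley top. Two wooden V walls at 45 degrees stand on the +y side, tops 60 mm above the trolley top; the pad comes from -y. Open, there are 10 mm of play: set the jar down about 5 mm short of home (towards -y); the pad pushes it home.
- tumbler: Bystander: an open steel tumbler, 68 mm across the rim, 95 mm tall; it may stand where the jar might have stood; origin at the centre of its underside
- bowl: Bystander: a yellow ceramic bowl, 130 mm across, 55 mm tall; origin at the centre of its underside
- panlid: Bystander: an aluminium saucepan lid, 174 mm across, lying flat, black knob on top, 40 mm tall in all; origin at the centre of its underside
- pestle: Bystander: a wooden pestle lying down, 160 mm long, up to 40 mm thick; origin at the centre of its underside
- tin: Bystander: a closed aluminium tin, 64 mm across, 85 mm tall; origin at the centre of its underside
- spoon: Bystander: a wooden spoon lying flat, 170 mm long; origin at the centre of its underside
There are look-alikes about, which are no part of the job. Leave any green or purple look-alike of the jar alone.

How it is judged:
On the way:
1. the jar stands upright in the nest, let go, with the clamp still open (horizontal distance between jar_mid and nest_seat below 0.018 m and angle between jar_mid's own z axis and vertical below 0.07 rad and z of jar_mid in the frame of nest_seat between 0.05 and 0.06 m and contact force between the fingers and jar below 0.1 N and contact force between jar and nest below 9 N), for 0.2 s.
At the end, for the whole second after the job is handed in: The jar stands upright (within 4 degrees) on the nest's floor, pressed home in the V (axis within 5 mm of the seat) by the pad with more than 19 N, which only the dwell keeps up once the handle is let go; jar and crank are at rest (horizontal distance between jar_mid and nest_seat below 0.005 m and angle between jar_mid's own z axis and vertical below 0.07 rad and z of jar_mid in the frame of nest_seat between 0.05 and 0.06 m and contact force between jar and nest above 19 N and velocity of joint crank between -0.1 and 0.1 rad/s and linear speed of jar below 0.01 m/s); the robot touches nothing.
It fails at once if the crank springs back or snaps over (faster than 3 rad/s) (velocity of joint crank above 3 rad/s or velocity of joint crank below -3 rad/s).
It fails at once if the jar is rammed into the nest (over 90 N) (contact force between jar and nest above 90 N).
It fails at once if the jar is tipped over (angle between jar_mid's own z axis and vertical above 0.7 rad).
It fails at once if a bystander is pushed more than 30 mm (distance of any of tumbler, bowl, panlid, pestle, tin, spoon from where it was at the start of the episode above 0.03 m).
It also fails if it takes over 72 s, if anything falls off the work surface, if the arm or the gripper's body presses on something with over 40 N, if the wrist force passes 120 N, or if a joint passes its speed limit or range.

ROBOT

A 7-joint arm with a two-finger parallel gripper is mounted at the origin on the work surface. World frame = base frame: x ahead of the robot, y to its left, z up, the work surface at z = 0. Lengths are in m, angles in rad, forces in N, time in s.
With the tool pointing down it reaches from about 0.4 to 0.9 m from the base axis. Payload 5.5 kg.
Tool frame: the origin (TCP) lies at the very end of the fingers, on their centre line; the grasp point (between the pads) lies 19 mm behind it (r.grasp_offset is the distance from the TCP to the grasp point, in m); z points along the fingers, y is the direction in which the jaws open and shut (so a half turn about z gives the same grasp; the last joint's range is limited). The gripper opens to 85 mm and grips with 20 to 120 N. Pads are 22 mm wide; open, the fingers measure 114 mm over their backs; the gripper's body (76 mm by 85 mm) begins 54 mm behind the grasp point. The pads swing forward as they close: fully open they stand 13 mm farther back than shut.
Start: joints at [1.398, 0.501, -0.427, 1.55, 0.221, 1.138, -0.21], TCP at [0.274, -0.589, 0.231] pointing down, gripper open.
Joint ranges: [-2.88, 2.88], [-0.31, 2.03], [-1.54, 1.56], [0.2, 2.42], [-1.41, 4.55], [0.19, 2.02], [-2.57, 2.57]. Speed limits (rad/s): [2.57, 2.57, 3.14, 3.14, 3.14, 3.14, 3.14].

INTERFACE

Orientations are given as a unit quaternion [w, x, y, z].
In Python, from bench import r gives the robot as it stands.
- The arm moves only by the tool step_arm, never from a script. Its argument "deltas" is text: rows parted by semicolons, each of 7 numbers parted by spaces: the shift along the world's x, y, z each as a share of 120 mm, from -1 to 1, then the turn, a rotation vector about the world's x, y, z each as a share of pi/2 rad, from -1 to 1, then the closure, from -1 (fully open) to 1 (shut). A call has exactly 5 rows; each row is the pose to reach, as a shift and turn from the pose measured when the call began; what a row does not reach only later rows make up. A row lasts 1/12 s, in which the tool goes at most 41.7 mm and 7.16 degrees, less where a joint would pass 70% of its speed; a pose out of reach is approached as far as the arm can. A call with a number of a shift or a turn outside -1 to 1 is refused whole. A call with a gripper value outside its range is refused whole. The fingers move at their own pace and stop on an object; "newtons" is the grip in N (left out, the last holds). Time passes only in rows, so rows that repeat a pose let the fingers close, or fill a call up. It gives the time, the measured TCP pose, the force and the opening at its end, in the units of the state.
- r.get_obs(): the state, without advancing time (a new reading comes with each control period).
- r.get_image(name): name is "scene" or "top" or "wrist"; returns a dict with "frame" (384x512x3 uint8, red, green, blue), "K" (3x3 intrinsics, pixels), "extrinsics" (4x4, takes a point from camera to world coordinates); the wrist camera has in their place "hand_eye" (4x4, takes a point from camera to tool coordinates, whose origin is the TCP and whose axes are the flange's). Camera axes: x right, y up, looking along -z (the intrinsics and any distortion apply to the point x, -y, -z); pixel columns grow to the right and rows downward; lengths in m; the calibration is good to about 2 mm. A picture is of the moment at which its call begins: read the wrist's pose just before it. There is no depth.
- r.finish_job(): hands the job in, once; it reports no verdict.
Trained networks look in a picture, given as the dict that the camera call returned (one of the last four; its "shot" number tells which), for a name from the list of things; names that differ only in an ending like _2 or _b are one class to them, and where a whole thing is asked for, a point or a joint stands for the part that bears it (a point fixed in the world has none). Each returns a list of dicts, best first, with "score" (0 to 1); they miss things now and then, are a little off and sometimes report something else, mostly with a low value. They report only what shows in the picture. A call takes as long as a camera call. They do not tell look-alikes from the thing itself.
- r.look_for(picture, target): "location" ([x, y, z] in m, in world coordinates, good to about 4 mm: the middle of the surface that is visible of it).
The state is a dict: "t": time; "qpos": joint angles; "qd": joint speeds; "effort": joint torques, N m; "tcp_pos": TCP position; "tcp_rot": TCP orientation; "force": force on the tool from outside, world axes, zero at the start; "moment": the same for the moment, N m; "opening": finger opening in m.
Only numpy, scipy, OpenCV 4.12 (cv2) and the standard library are available. Lean on these libraries where they do the work, as an engineer would, in place of code of your own. Each camera call takes 0.05 s, during which the arm holds its last target.

## Working session

There is one attempt and no reset: what is moved stays moved. The work goes in short steps, Python scripts to look and compute and a tool call to move; the robot and the scene stay as the last step left them, time stands still between calls to the robot, and variables do not carry over. Pictures are saved under pics/ and viewed, and the job is handed in when it is done.

Besides the shell and the picture viewer there is one more tool, called as a command line: name --argument value ..., lists and objects as JSON in quotes. step_arm: Moves the arm, as the interface text tells. Its arguments: {"type":"object","properties":{"deltas":{"type":"string"},"newtons":{"type":"number"}},"required":["deltas"]}

```bash
ls; mkdir -p pics; python3 - <<'E'
from bench import r
import cv2
o=r.get_obs()
for k in o: print(k,o[k])
for n in ["scene","top","wrist"]:
    im=r.get_image(n); cv2.imwrite(f"pics/{n}0.png",im["frame"][:,:,::-1])
    print(n,im["K"], im.get("extrinsics",im.get("hand_eye")))
    for t in (["clamp","crank","handle","jar","jar_mid","nest_seat","bridge","shaft"] if n!="wrist" else ["jar","crank"]):
        try:
            for d in r.look_for(im,t)[:4]: print(n,t,d)
        except Exception as e: print(t,e)
print(r.get_obs()["t"])
E
```

```text
pics
t 0.0
qpos [ 1.39818773  0.50183027 -0.42676671  1.5514315   0.22078673  1.13830744
 -0.21032183]
qd [ 1.17428797e-03 -7.18189825e-04  4.66019827e-05 -1.10035891e-03
 -1.28784022e-03  6.03592761e-04 -2.02205053e-03]
effort [ 1.38810756e-03 -5.69529712e+01 -5.81592098e+00 -2.80942386e+01
  1.07009671e-02  1.21248071e-02  2.88365449e-06]
tcp_pos [ 0.27405245 -0.58864662  0.2302759 ]
tcp_rot [-9.46511449e-04  9.76351950e-01  2.16184971e-01 -1.77596077e-04]
force [-0.26408299  0.4341976   1.19153068]
moment [0.0180394  0.03484258 0.02701518]
opening 0.08566810484362736
scene [[384.54350199   0.         251.47976929]
 [  0.         384.54350199 198.09503459]
 [  0.           0.           1.        ]] [[-0.78676366 -0.53549236  0.30700307  0.91983656]
 [ 0.61721868 -0.67716093  0.40061725  0.45249477]
 [-0.00663699  0.50467912  0.8632815   1.09639277]
 [ 0.          0.          0.          1.        ]]
scene clamp {'location': [0.6035, -0.07, 0.0113], 'score': 0.76}
scene crank {'location': [0.5878, -0.1458, 0.0616], 'score': 0.67}
scene handle {'location': [0.592, -0.1498, 0.0634], '
[... 1879 characters left out ...]
0.3646, 0.1012], 'score': 0.56}
top nest_seat {'location': [0.6037, 0.0196, 0.0172], 'score': 0.65}
top bridge {'location': [0.5863, -0.0971, 0.01], 'score': 0.74}
top shaft {'location': [0.4315, -0.3935, 0.0871], 'score': 0.71}
top shaft {'location': [0.5849, -0.0991, 0.0128], 'score': 0.67}
wrist [[271.04739482   0.         253.17393434]
 [  0.         271.04739482 184.80431251]
 [  0.           0.           1.        ]] [[ 1.23908872e-05  9.51156345e-01  3.08709585e-01  7.88888553e-02]
 [ 9.99999973e-01 -8.36533541e-05  2.17604295e-04  5.80437192e-04]
 [ 2.32800299e-04  3.08709574e-01 -9.51156320e-01 -1.43387436e-01]
 [ 0.00000000e+00  0.00000000e+00  0.00000000e+00  1.00000000e+00]]
1.05
```

View pics/scene0.png

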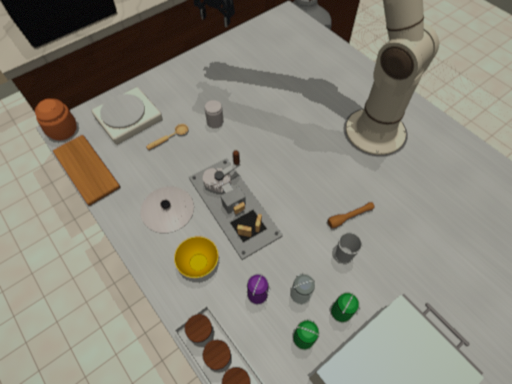

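View pics/top0.png

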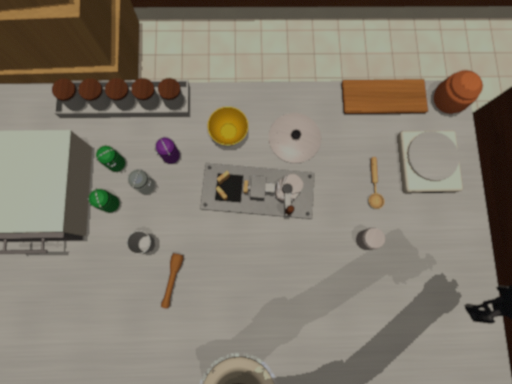

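View pics/wrist0.png

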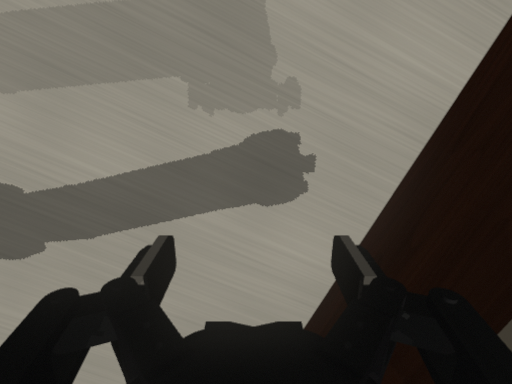

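```bash
cat > h.py <<'E'
import numpy as np,cv2
from bench import r
def proj(im,P,E=None):
    E=im["extrinsics"] if E is None else E
    R=E[:3,:3];t=E[:3,3]
    c=(np.atleast_2d(P)-t)@R
    c=c*[1,-1,-1]
    p=c@im["K"].T
    return p[:,:2]/p[:,2:]
def ray(im,uv,E=None):
    E=im["extrinsics"] if E is None else E
    d=np.linalg.inv(im["K"])@[uv[0],uv[1],1.]
    return E[:3,3].copy(),E[:3,:3]@(d*[1,-1,-1])
def onz(im,uv,z,E=None):
    o,d=ray(im,uv,E); return o+d*(z-o[2])/d[2]
def wristE(im,o):
    from scipy.spatial.transform import Rotation as Ro
    T=np.eye(4);q=o["tcp_rot"];T[:3,:3]=Ro.from_quat([q[1],q[2],q[3],q[0]]).as_matrix();T[:3,3]=o["tcp_pos"]
    return T@im["hand_eye"]
E
python3 - <<'E'
from h import *
a=np.linspace(0,2*np.pi,40)
for n,box in [("scene",(170,140,300,300)),("top",(190,150,330,230))]:
    im=r.get_image(n)
    print(n,proj(im,[0,0,0]),proj(im,[0,0,.1]), 'dist' in im, [k for k in im])
    f=np.ascontiguousarray(im["frame"][:,:,::-1])
    x0,y0,x1,y1=box
    c=f[y0:y1,x0:x1]; s=min(800/(x1-x0),600/(y1-y0))
    cv2.imwrite(f"pics/{n}crop1.png",cv2.resize(c,None,fx=s,fy=s,interpolation=cv2.INTER_CUBIC)); print(s)
    for x,y,z in [(0.09*np.cos(t),0.09*np.sin(t),0) for t in a]:
        u=proj(im,[x,y,z])[0]; cv2.circle(f,(int(u[0]),int(u[1])),1,(0,0,255),-1)
    cv2.imwrite(f"pics/{n}base.png",f)
E
```

```text
scene [[374.6508274  131.10759136]] [[382.49009012 112.07956611]] False ['frame', 'K', 'extrinsics', 'shot']
3.75
top [[238.22530724 396.48682415]] [[237.75298941 410.10428635]] False ['frame', 'K', 'extrinsics', 'shot']
5.714285714285714
```

View pics/scenebase.png

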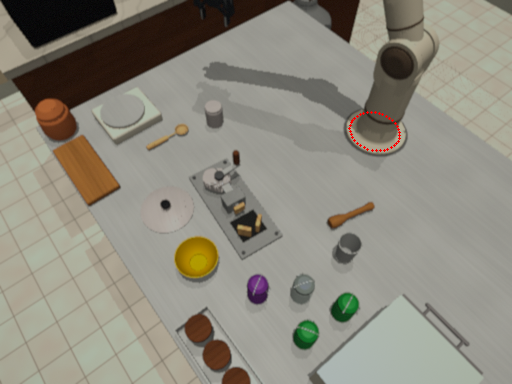

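View pics/topbase.png

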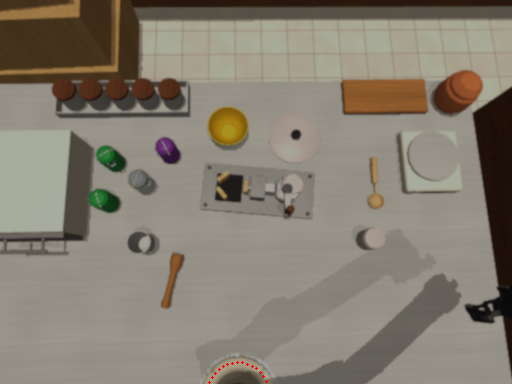

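View pics/scenecrop1.png

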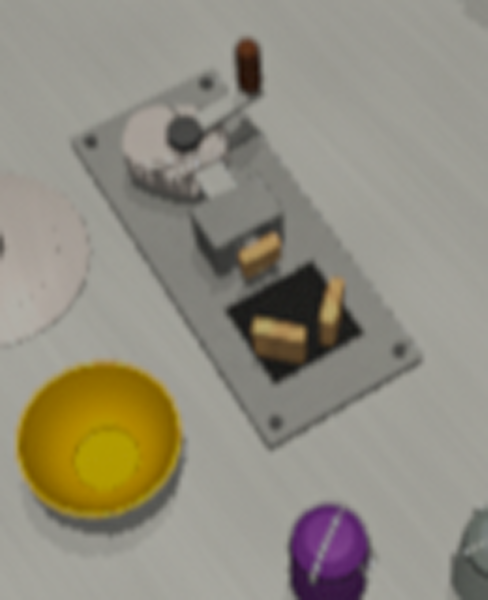

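View pics/topcrop1.png

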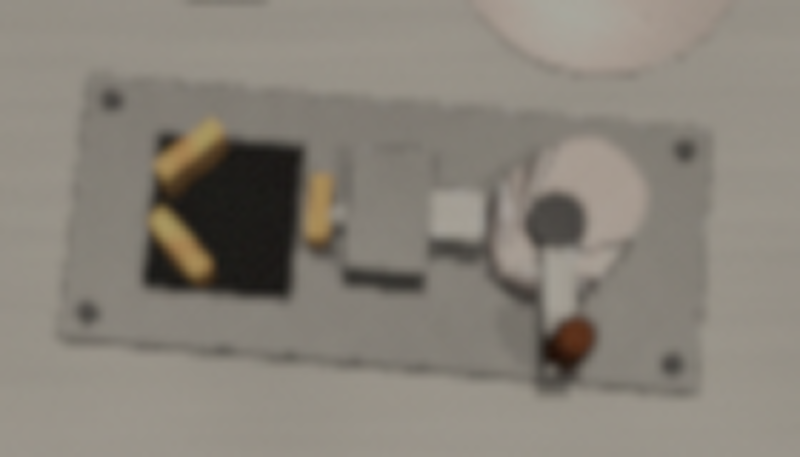

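```bash
python3 - <<'E'
from h import *
im=r.get_image("scene")
cr=np.array([(72,143),(212,70),(420,358),(272,448)])/3.75+[170,140]
A=np.array([onz(im,p,.012) for p in cr]);print(A, A.mean(0),[np.linalg.norm(A[i]-A[i-1]) for i in range(4)])
print([onz(im,(p)/np.array([3.75,3.75])+[170,140],.080) for p in [np.array([185,128.])]])
im=r.get_image("top")
cr=np.array([(90,75),(710,130),(697,393),(60,340)])/5.714+[190,150]
A=np.array([onz(im,p,.012) for p in cr]);print(A, A.mean(0),[np.linalg.norm(A[i]-A[i-1]) for i in range(4)])
print([onz(im,(p)/np.array([5.714,5.714])+[190,150],.080) for p in [np.array([555,218.])]])
E
```

```text
[[ 0.6508449  -0.2424071   0.012     ]
 [ 0.50422542 -0.22946048  0.012     ]
 [ 0.54278699  0.11296458  0.012     ]
 [ 0.68629335  0.09982431  0.012     ]] [ 0.59603767 -0.06476967  0.012     ] [np.float64(0.34406240148110634), np.float64(0.14718997052497473), np.float64(0.34458949153712964), np.float64(0.14410670471667736)]
[array([ 0.584087  , -0.15201284,  0.08      ])]
[[ 0.68819352  0.09319233  0.012     ]
 [ 0.65129839 -0.25163159  0.012     ]
 [ 0.50405725 -0.23639303  0.012     ]
 [ 0.53933679  0.10898608  0.012     ]] [ 0.59572149 -0.07146155  0.012     ] [np.float64(0.1496922456768797), np.float64(0.3467921338805311), np.float64(0.14802758814017125), np.float64(0.3471762837715058)]
[array([ 0.58809297, -0.15421009,  0.08      ])]
```

step_arm --deltas "0.14 0.33 0.1 0 0 0.07 -1; 0.28 0.66 0.2 0 0 0.14 -1; 0.4 1 0.3 0 0 0.21 -1; 0.4 1 0.3 0 0 0.28 -1; 0.4 1 0.3 0 0 0.33 -1"

```text
t: 1.67
tcp_pos: [0.3258, -0.4656, 0.2693]
tcp_rot: [0.001, 0.885, 0.465, 0.0]
force: [-0.5, -1.1, -0.0]
opening: 0.0853
```

step_arm --deltas "0.14 0.33 0 0 0 0.07 -1; 0.28 0.66 0 0 0 0.14 -1; 0.4 1 0 0 0 0.21 -1; 0.4 1 0 0 0 0.28 -1; 0.4 1 0 0 0 0.33 -1"

```text
t: 2.08
tcp_pos: [0.3761, -0.3412, 0.27]
tcp_rot: [0.001, 0.732, 0.681, 0.001]
force: [0.2, -0.7, 0.2]
opening: 0.0854
```

step_arm --deltas "0.4 0.8 0 0 0 0 -1; 0.4 1 0 0 0 0 -1; 0.4 1 0 0 0 0 -1; 0.4 1 0 0 0 0 -1; 0.4 1 0 0 0 0 -1"

```text
t: 2.5
tcp_pos: [0.4257, -0.2172, 0.2706]
tcp_rot: [0.002, 0.73, 0.684, 0.001]
force: [0.1, -0.8, -0.6]
opening: 0.0855
```

step_arm --deltas "0.4 1 0 0 0 0 -1; 0.4 1 0 0 0 0 -1; 0.4 1 0 0 0 0 -1; 0.4 1 0 0 0 0 -1; 0.4 1 0 0 0 0 -1"

```text
t: 2.92
tcp_pos: [0.4748, -0.0946, 0.271]
tcp_rot: [0.002, 0.728, 0.686, 0.002]
force: [-0.1, -0.4, -0.2]
opening: 0.0853
```

step_arm --deltas "0.4 1 0 0 0 0 -1; 0.4 1 0 0 0 0 -1; 0.4 1 0 0 0 0 -1; 0.4 1 0 0 0 0 -1; 0.4 1 0 0 0 0 -1"

```text
t: 3.33
tcp_pos: [0.5235, 0.0271, 0.271]
tcp_rot: [0.002, 0.727, 0.687, 0.002]
force: [-0.6, -1.5, -0.2]
opening: 0.085
```

step_arm --deltas "0.4 1 0 0 0 0 -1; 0.4 1 0 0 0 0 -1; 0.4 1 0 0 0 0 -1; 0.4 1 0 0 0 0 -1; 0.4 1 0 0 0 0 -1"

```text
t: 3.75
tcp_pos: [0.572, 0.148, 0.2705]
tcp_rot: [0.001, 0.726, 0.688, 0.002]
force: [0.1, -0.3, 0.6]
opening: 0.0853
```

step_arm --deltas "0.2 0.4 0 0 0 -0.03 -1; 0.3 0.7 0 0 0 -0.03 -1; 0.3 0.7 0 0 0 -0.03 -1; 0.3 0.7 0 0 0 -0.03 -1; 0.3 0.7 0 0 0 -0.03 -1"

```text
t: 4.17
tcp_pos: [0.6084, 0.229, 0.2697]
tcp_rot: [0.002, 0.742, 0.67, 0.001]
force: [0.2, -0.4, 0.1]
opening: 0.085
```

```bash
python3 - <<'E'
from h import *
o=r.get_obs(); im=r.get_image("wrist"); E=wristE(im,o)
cv2.imwrite("pics/wrist1.png",im["frame"][:,:,::-1]); print(o["tcp_pos"],E[:3,3])
for t in ["jar","jar_mid","tumbler"]:
    for d in r.look_for(im,t)[:4]: print(t,d)
np.save("E1.npy",E)
E
```

```text
[0.60835952 0.22895675 0.26970739] [0.61594714 0.30712967 0.41306122]
jar {'location': [0.706, 0.2133, 0.1011], 'score': 0.72}
jar {'location': [0.6897, 0.3702, 0.101], 'score': 0.69}
jar {'location': [0.6191, 0.2862, 0.1046], 'score': 0.66}
jar_mid {'location': [0.687, 0.3694, 0.1064], 'score': 0.97}
jar_mid {'location': [0.6188, 0.2835, 0.1048], 'score': 0.84}
jar_mid {'location': [0.7084, 0.2183, 0.1037], 'score': 0.81}
jar_mid {'location': [0.5708, 0.3808, 0.1025], 'score': 0.71}
tumbler {'location': [0.4185, 0.2719, 0.0668], 'score': 0.55}
```

View pics/wrist1.png

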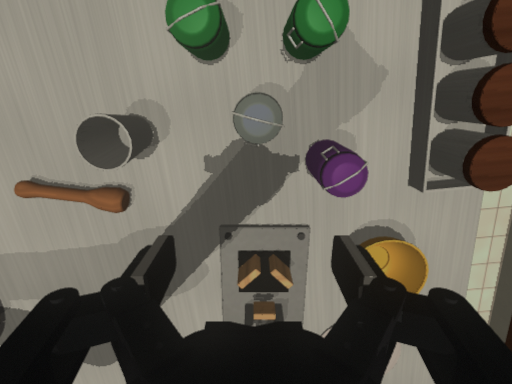

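```bash
python3 - <<'E'
from h import *
f=cv2.imread("pics/wrist1.png")
def cp(x0,y0,x1,y1,n):
    c=f[y0:y1,x0:x1]; s=min(800/(x1-x0),600/(y1-y0)); cv2.imwrite(n,cv2.resize(c,None,fx=s,fy=s,interpolation=cv2.INTER_CUBIC)); print(n,s)
cp(220,80,300,155,"pics/jarc.png"); cp(210,215,320,330,"pics/nestc.png")
E
```

```text
pics/jarc.png 8.0
pics/nestc.png 5.217391304347826
```

View pics/jarc.png

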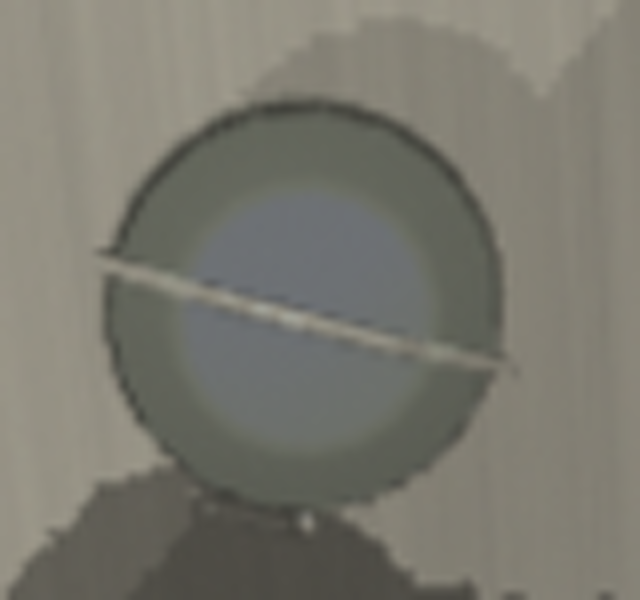

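View pics/nestc.png

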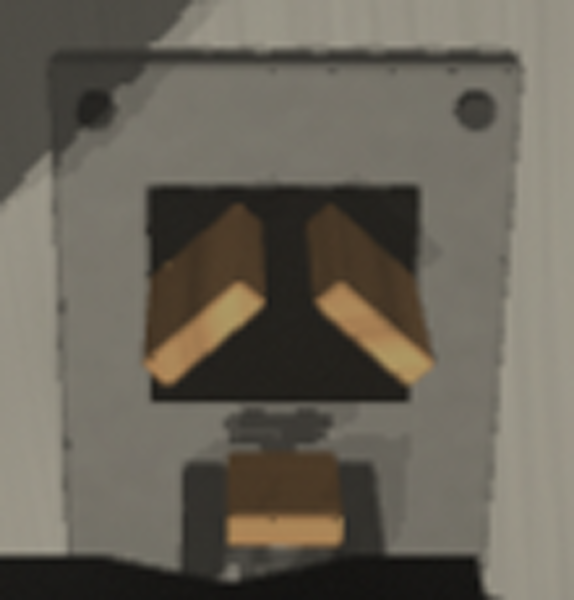

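```bash
python3 - <<'E'
from h import *
im=r.get_image("wrist"); E=np.load("E1.npy")
print("jar", onz(im,(303/8+220,300/8+80),.110,E))
for px in [(303-197,300),(303+197,300),(303,300-200),(303,300+203)]: print(onz(im,(px[0]/8+220,px[1]/8+80),.110,E).round(4))
N=lambda p,z: onz(im,np.array(p)/5.2174+[210,215],z,E)
fl=np.array([N(p,.016) for p in [(148,185),(420,185),(410,400),(150,400)]]);print("floor",fl.round(4),fl.mean(0), np.linalg.norm(fl[0]-fl[1]),np.linalg.norm(fl[1]-fl[2]))
co=np.array([N(p,.012) for p in [(50,58),(518,58)]]);print("corners",co.round(4),co.mean(0),np.linalg.norm(co[0]-co[1]))
L=[N(p,.060)[:2] for p in [(170,385),(265,300)]];R=[N(p,.060)[:2] for p in [(410,385),(318,300)]]
print(np.round(L+R,4))
a,b=L;c,d=R
t=np.linalg.solve(np.c_[b-a,-(d-c)],c-a);P=a+t[0]*(b-a);print("apex",P)
for u,v in ((a,b),(c,d)): print(np.degrees(np.arctan2(*(v-u)[::-1])))
bis=(b-a)/np.linalg.norm(b-a)+(d-c)/np.linalg.norm(d-c);bis/=np.linalg.norm(bis);print(bis,"seat",P-bis*.03*2**.5)
x=(co[1]-co[0])[:2];x/=np.linalg.norm(x);y=np.array([-x[1],x[0]]);print("x,y",x,y,"from corners: seat",co.mean(0)[:2]-y*.09, "shaft",co.mean(0)[:2]-y*.26)
pad=[N(p,.061) for p in [(228,516),(343,516),(343,547),(228,547)]];print(np.round(pad,4))
print([np.round(N(p,.012),4) for p in [(63,440),(498,440)]])
E
```

```text
jar [0.61989207 0.28521146 0.11      ]
[0.5932 0.2879 0.11  ]
[0.6466 0.2825 0.11  ]
[0.6224 0.3108 0.11  ]
[0.6172 0.2577 0.11  ]
floor [[ 0.5678  0.0665  0.016 ]
 [ 0.6545  0.0575  0.016 ]
 [ 0.6462 -0.0252  0.016 ]
 [ 0.5587 -0.016   0.016 ]] [0.60681402 0.02071795 0.016     ] 0.08717595366122162 0.08309790590878596
corners [[0.5422 0.1124 0.012 ]
 [0.6882 0.0972 0.012 ]] [0.61521207 0.10484015 0.012     ] 0.14685668994785814
[[0.5716 0.0246]
 [0.6027 0.0514]
 [0.6432 0.0171]
 [0.6182 0.0498]]
apex [0.61130396 0.05881627]
40.77805777874835
127.37726878147674
[0.10318031 0.99466267] seat [0.60692639 0.01661631]
x,y [ 0.99463215 -0.10347413] [0.10347413 0.99463215] from corners: seat [0.60589939 0.01532326] shaft [ 0.58830879 -0.15376421]
[[ 0.5841 -0.0249  0.061 ]
 [ 0.6195 -0.0286  0.061 ]
 [ 0.6186 -0.0406  0.061 ]
 [ 0.5828 -0.0369  0.061 ]]
[array([ 0.5262, -0.0326,  0.012 ]), array([ 0.6758, -0.0484,  0.012 ])]
```

step_arm --deltas "0.05 0.25 -0.1 0 0 0 -1; 0.097 0.467 -0.2 0 0 0 -1; 0.097 0.467 -0.4 0 0 0 -1; 0.097 0.467 -0.6 0 0 0 -1; 0.097 0.467 -0.6 0 0 0 -1"

```text
t: 4.83
tcp_pos: [0.6177, 0.2827, 0.1934]
tcp_rot: [0.001, 0.743, 0.67, -0.002]
force: [0.0, -1.8, -1.3]
opening: 0.0853
```

```bash
python3 - <<'E'
from h import *
o=r.get_obs(); im=r.get_image("wrist"); E=wristE(im,o)
cv2.imwrite("pics/wrist2.png",im["frame"][:,:,::-1]); print(o["tcp_pos"],o["tcp_rot"],E[:3,3]); np.save("E2.npy",E)
print(proj(im,[.62,.285,.110],E))
E
```

```text
[0.61773579 0.28270723 0.19336104] [ 0.00107566  0.74259777  0.66973349 -0.00211149] [0.62619205 0.36138702 0.33638512]
[[255.52149221 187.05204932]]
```

View pics/wrist2.png

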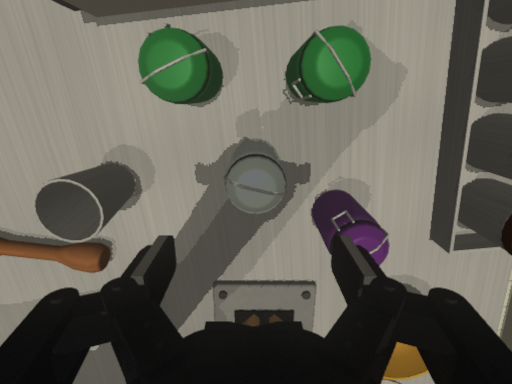

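step_arm --deltas "0.02 0.03 -0.2 0 0 0 -1; 0.02 0.033 -0.4 0 0 0 -1; 0.02 0.033 -0.6 0 0 0 -1; 0.02 0.033 -0.75 0 0 0 -1; 0.02 0.033 -0.75 0 0 0 -1"

```text
t: 5.3
tcp_pos: [0.6203, 0.2844, 0.1035]
tcp_rot: [0.001, 0.743, 0.669, -0.003]
force: [-0.6, -0.6, -0.8]
opening: 0.0853
```

```bash
python3 - <<'E'
from h import *
o=r.get_obs(); im=r.get_image("wrist"); E=wristE(im,o)
cv2.imwrite("pics/wrist3.png",im["frame"][:,:,::-1]); print(o["tcp_pos"],o["tcp_rot"],E[:3,3])
print(proj(im,[.62,.287,.110],E))
E
```

```text
[0.62029023 0.28438126 0.10351773] [ 0.00118583  0.74340028  0.668838   -0.00321594] [0.62914887 0.36327424 0.24639848]
[[251.99912883 237.78503036]]
```

View pics/wrist3.png

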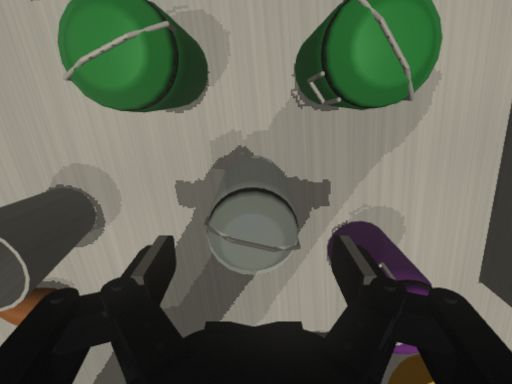

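```bash
python3 - <<'E'
from h import *
o=r.get_obs(); im=r.get_image("wrist"); E3=wristE(im,o); np.save("E3.npy",E3)
for nm,f in (("w2","pics/wrist2.png"),("w3","pics/wrist3.png")):
    g=cv2.imread(f); x0,y0,x1,y1=(195,130,320,280); cv2.imwrite(f"pics/{nm}c.png",cv2.resize(g[y0:y1,x0:x1],None,fx=4,fy=4,interpolation=cv2.INTER_CUBIC))
obs=[(np.load("E1.npy"),(257.9,117.5)),(np.load("E2.npy"),(256,184)),(E3,(253,229.5))]
A=np.zeros((3,3));b=np.zeros(3)
for E,p in obs:
    c,d=ray(im,p,E); d/=np.linalg.norm(d);M=np.eye(3)-np.outer(d,d);A+=M;b+=M@c
print(np.linalg.solve(A,b))
for n in ("scene","top"):
    i=r.get_image(n); g=i["frame"][:,:,::-1]; x0,y0=(280,260) if n=="scene" else (120,155); cv2.imwrite(f"pics/{n}j.png",cv2.resize(g[y0:y0+50,x0:x0+50],None,fx=12,fy=12,interpolation=cv2.INTER_CUBIC))
E
python3 - <<'E'
import cv2,numpy as np
a=[cv2.resize(cv2.imread(f"pics/{n}.png"),(400,400)) for n in ("scenej","topj")]
b=[cv2.resize(cv2.imread(f"pics/{n}.png"),(400,480)) for n in ("w2c","w3c")]
cv2.imwrite("pics/m1.png",np.hstack(a));cv2.imwrite("pics/m2.png",np.hstack(b))
E
```

```text
[0.62047866 0.28371729 0.09492456]
```

View pics/m2.png

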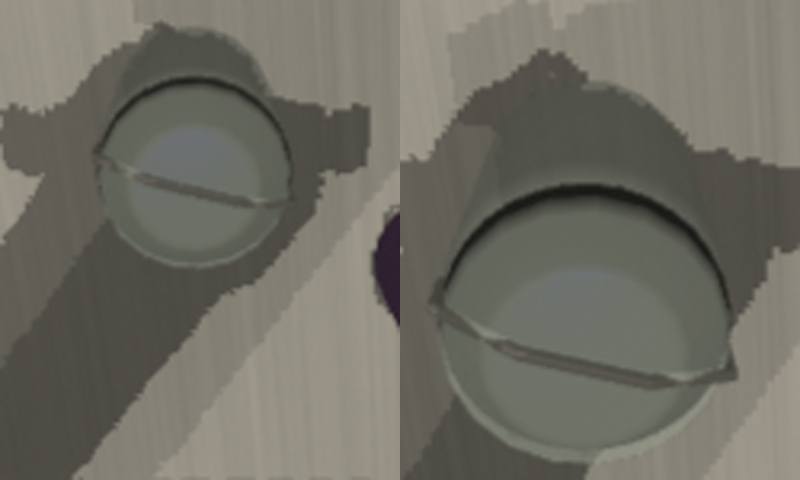

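View pics/m1.png

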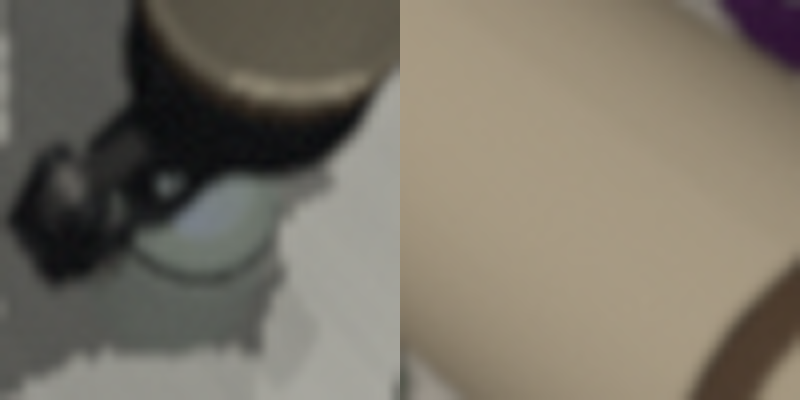

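step_arm --deltas "0 0.01 -0.15 0 0 0 -1; 0 0.01 -0.3 0 0 0 -1; 0 0.01 -0.4 0 0 0 -1; 0 0.01 -0.43 0 0 0 -1; 0 0.01 -0.43 0 0 0 -1"

```text
t: 5.92
tcp_pos: [0.622, 0.2882, 0.0558]
tcp_rot: [0.002, 0.743, 0.669, -0.0]
force: [-0.6, -0.3, 1.0]
opening: 0.0854
```

```bash
python3 - <<'E'
from h import *
o=r.get_obs(); im=r.get_image("wrist"); print(o["tcp_pos"],o["force"])
cv2.imwrite("pics/wrist4.png",im["frame"][:,:,::-1])
E
```

```text
[0.62204039 0.28815475 0.05578807] [-0.64331648 -0.25238543  0.95367452]
```

View pics/wrist4.png

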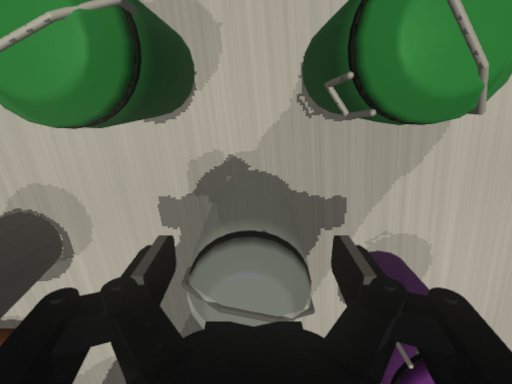

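step_arm --deltas "0 -0.01 -0.05 0 0 0 -1; 0 -0.01 -0.06 0 0 0 -0.5; 0 -0.01 -0.06 0 0 0 0.5; 0 -0.01 -0.06 0 0 0 1; 0 -0.01 -0.06 0 0 0 1" --newtons 30

```text
t: 6.38
tcp_pos: [0.6226, 0.2877, 0.0499]
tcp_rot: [0.002, 0.743, 0.669, 0.001]
force: [-0.5, -0.3, 0.1]
opening: 0.0596
```

step_arm --deltas "0 0 0 0 0 0 1; 0 0 0 0 0 0 1; 0 0 0 0 0 0 1; 0 0 0 0 0 0 1; 0 0 0 0 0 0 1"

```text
t: 6.8
tcp_pos: [0.6226, 0.2877, 0.0499]
tcp_rot: [0.002, 0.743, 0.669, 0.001]
force: [-0.0, -0.7, -1.4]
opening: 0.0597
```

```bash
python3 - <<'E'
from h import *
o=r.get_obs(); im=r.get_image("wrist"); print(o["tcp_pos"],o["tcp_rot"],o["force"],o["opening"])
cv2.imwrite("pics/wrist5.png",im["frame"][:,:,::-1])
E
```

```text
[0.62258484 0.28772006 0.04992597] [0.00162423 0.74309426 0.66918435 0.00076973] [-0.03995616 -0.6609752  -1.36555642] 0.05968499192559573
```

View pics/wrist5.png

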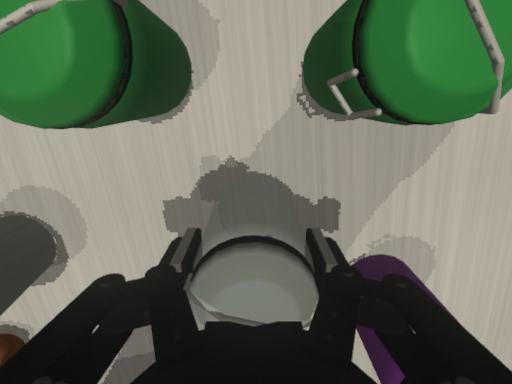

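step_arm --deltas "0 0 0.1 0 0 0 1; 0 0 0.3 0 0 0 1; 0 0 0.6 0 0 0 1; 0 0 0.9 0 0 0 1; 0 0 1 0 0 0 1"

```text
t: 7.27
tcp_pos: [0.6248, 0.2898, 0.1766]
tcp_rot: [0.002, 0.743, 0.669, 0.005]
force: [0.5, 1.5, -1.2]
opening: 0.0591
```

step_arm --deltas "0 -0.2 0 0 0 0 1; -0.03 -0.45 0 0 0 0 1; -0.05 -0.7 0 0 0 0 1; -0.06 -0.95 0 0 0 0 1; -0.06 -1 0 0 0 0 1"

```text
t: 7.68
tcp_pos: [0.6181, 0.1615, 0.1756]
tcp_rot: [0.004, 0.745, 0.667, 0.002]
force: [-0.6, -2.7, -4.5]
opening: 0.0597
```

step_arm --deltas "0 -0.2 0 0 0 0 1; -0.03 -0.45 0 0 0 0 1; -0.05 -0.7 0 0 0 0 1; -0.06 -0.95 0 0 0 0 1; -0.06 -1 0 0 0 0 1"

```text
t: 8.1
tcp_pos: [0.6107, 0.0334, 0.1747]
tcp_rot: [0.006, 0.748, 0.664, -0.0]
force: [0.1, -0.9, -2.2]
opening: 0.0595
```

step_arm --deltas "-0.02 -0.1 0 0 0 0 1; -0.039 -0.187 0 0 0 0.008 1; -0.039 -0.187 -0.1 0 0 0.008 1; -0.039 -0.187 -0.2 0 0 0.008 1; -0.039 -0.187 -0.2 0 0 0.008 1"

```text
t: 8.52
tcp_pos: [0.6038, 0.0115, 0.1475]
tcp_rot: [0.004, 0.744, 0.669, -0.002]
force: [-0.6, -0.2, -2.4]
opening: 0.0592
```

```bash
python3 - <<'E'
from h import *
o=r.get_obs(); im=r.get_image("wrist"); print(o["t"],o["tcp_pos"],o["tcp_rot"],o["force"],o["opening"])
E=wristE(im,o); np.save("E6.npy",E)
cv2.imwrite("pics/wrist6.png",cv2.resize(im["frame"][:,:,::-1],None,fx=1.5,fy=1.5))
s=r.get_image("scene");x0,y0=180,140
cv2.imwrite("pics/scene6.png",cv2.resize(s["frame"][y0:y0+120,x0:x0+120,::-1],None,fx=5,fy=5,interpolation=cv2.INTER_CUBIC))
E
```

```text
8.5167 [0.60380376 0.01145054 0.14752129] [ 0.0041015   0.74351019  0.66870933 -0.0018982 ] [-0.57486065 -0.19649365 -2.38364461] 0.05916883787188318
```

View pics/wrist6.png

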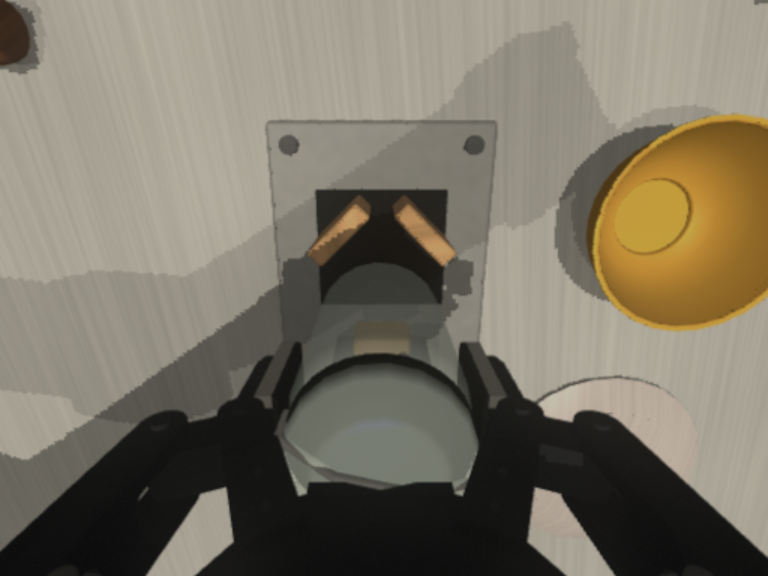

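View pics/scene6.png

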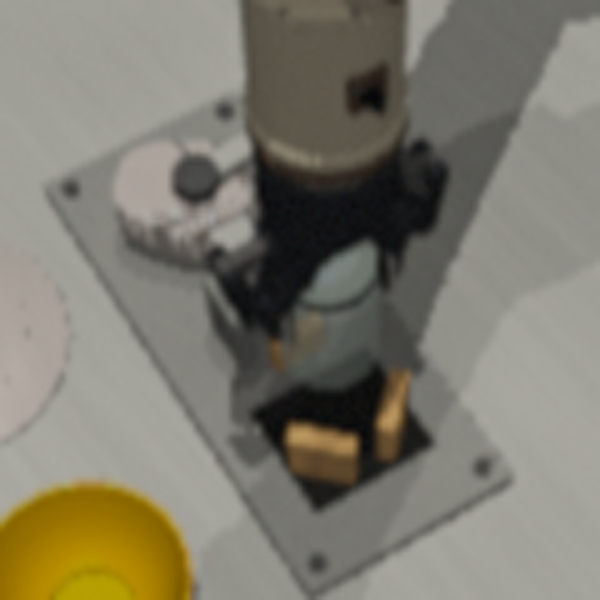

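```bash
python3 - <<'E'
from h import *
im=r.get_image("wrist"); E=np.load("E6.npy")
N=lambda p,z: onz(im,np.array(p)/1.5,z,E)
co=np.array([N(p,.012) for p in [(267,122),(497,122)]]);x=(co[1]-co[0])[:2];print(np.linalg.norm(x));x/=np.linalg.norm(x);y=np.array([-x[1],x[0]])
print("seat from corners",co.mean(0)[:2]-y*.09,y)
fl=np.array([N(p,.016) for p in [(317,190),(447,190)]]);print("floor edge",fl,fl.mean(0)[:2]-y*.046)
L=[N(p,.060)[:2] for p in [(318,263),(371,210)]];R=[N(p,.060)[:2] for p in [(445,264),(395,215)]]
a,b=L;c,d=R
t=np.linalg.solve(np.c_[b-a,-(d-c)],c-a);P=a+t[0]*(b-a);print("apex",P,"seat",P-y*.03*2**.5)
print("jar bottom far point",N((381,263),.0976), "left/right")
E
```

```text
0.14719651171066345
seat from corners [0.60598479 0.01283074] [0.10547553 0.9944219 ]
floor edge [[0.56811151 0.0647686  0.016     ]
 [0.65389507 0.05562758 0.016     ]] [0.60615141 0.01445469]
apex [0.6095914  0.05934159] seat [0.60511646 0.01715184]
jar bottom far point [0.60706781 0.03406474 0.0976    ] left/right
```

step_arm --deltas "0.014 0.012 -0.1 0.005 0 0 1; 0.014 0.012 -0.2 0.005 0 0 1; 0.014 0.012 -0.3 0.005 0 0 1; 0.014 0.012 -0.35 0.005 0 0 1; 0.014 0.012 -0.35 0.005 0 0 1"

```text
t: 9.08
tcp_pos: [0.6055, 0.0137, 0.1055]
tcp_rot: [0.001, 0.743, 0.669, 0.001]
force: [-0.6, -0.4, -2.8]
opening: 0.0593
```

```bash
python3 - <<'E'
from h import *
o=r.get_obs(); im=r.get_image("wrist"); print(o["t"],o["tcp_pos"],o["tcp_rot"],o["force"],o["opening"])
cv2.imwrite("pics/wrist7.png",cv2.resize(im["frame"][:,:,::-1],None,fx=1.5,fy=1.5))
E
```

```text
9.0833 [0.60552806 0.01372401 0.10554449] [8.45416189e-04 7.42988973e-01 6.69302784e-01 6.74612782e-04] [-0.567034   -0.38089741 -2.78149327] 0.0592893341529496
```

View pics/wrist7.png

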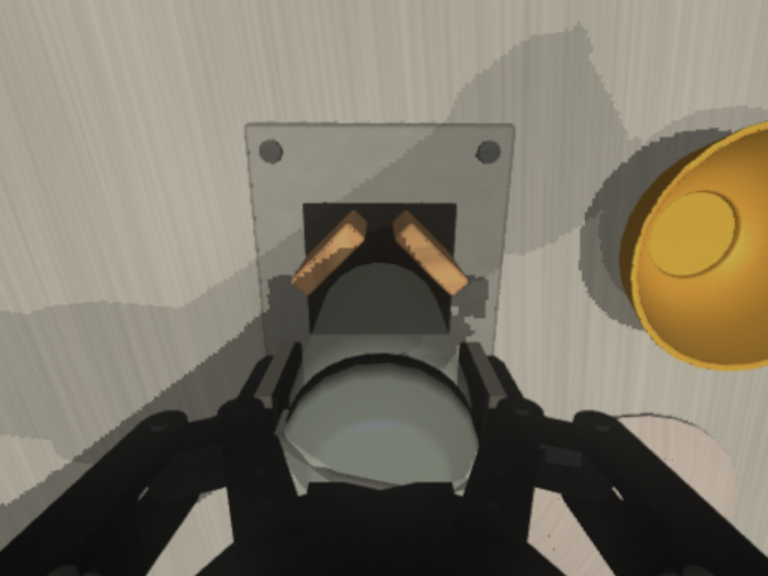

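step_arm --deltas "0 -0.012 -0.06 0 0 0 1; 0 -0.012 -0.12 0 0 0 1; 0 -0.012 -0.18 0 0 0 1; 0 -0.012 -0.24 0 0 0 1; 0 -0.012 -0.26 0 0 0 1"

```text
t: 9.55
tcp_pos: [0.6054, 0.0123, 0.074]
tcp_rot: [0.001, 0.743, 0.669, 0.001]
force: [-0.6, 0.9, -2.7]
opening: 0.0591
```

```bash
python3 - <<'E'
from h import *
o=r.get_obs(); im=r.get_image("wrist"); print(o["t"],o["tcp_pos"],o["tcp_rot"],o["force"],o["opening"])
cv2.imwrite("pics/wrist8.png",cv2.resize(im["frame"][:,:,::-1],None,fx=1.5,fy=1.5))
E
```

```text
9.55 [0.60544195 0.0122744  0.07398719] [7.37928521e-04 7.43017152e-01 6.69271666e-01 6.35828615e-04] [-0.62428588  0.85785995 -2.67222431] 0.05909642107324395
```

View pics/wrist8.png

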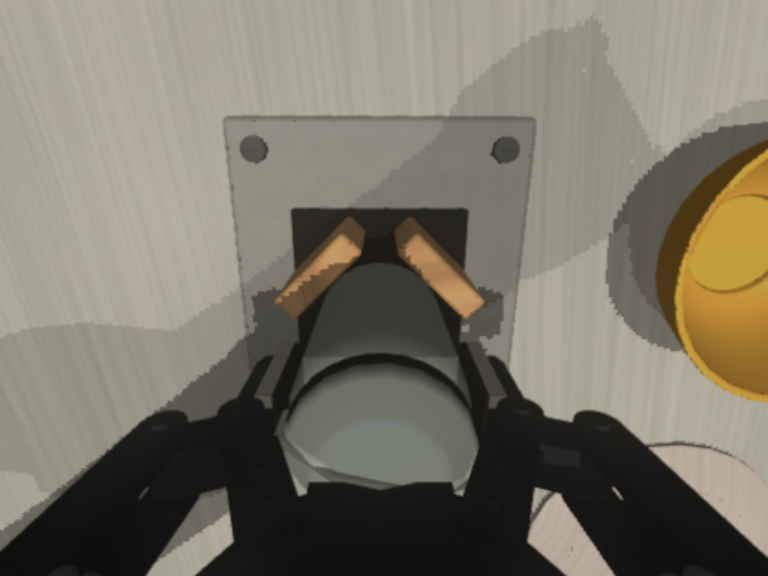

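step_arm --deltas "0 0 -0.012 0 0 0 1; 0 0 -0.02 0 0 0 1; 0 0 -0.03 0 0 0 1; 0 0 -0.038 0 0 0 1; 0 0 -0.045 0 0 0 1"

```text
t: 10.02
tcp_pos: [0.6056, 0.0124, 0.0688]
tcp_rot: [0.001, 0.743, 0.669, 0.001]
force: [-0.5, 0.8, -2.4]
opening: 0.0592
```

step_arm --deltas "0 0 -0.005 0 0 0 1; 0 0 -0.01 0 0 0 1; 0 0 -0.015 0 0 0 1; 0 0 -0.017 0 0 0 1; 0 0 -0.017 0 0 0 1"

```text
t: 10.43
tcp_pos: [0.6055, 0.0123, 0.0667]
tcp_rot: [0.001, 0.743, 0.669, 0.001]
force: [-0.7, -0.6, -2.8]
opening: 0.0591
```

step_arm --deltas "0 0 -0.003 0 0 0 1; 0 0 -0.006 0 0 0 1; 0 0 -0.009 0 0 0 1; 0 0 -0.012 0 0 0 1; 0 0 -0.012 0 0 0 1"

```text
t: 10.85
tcp_pos: [0.6056, 0.0124, 0.0658]
tcp_rot: [0.001, 0.743, 0.669, 0.001]
force: [-1.9, -0.5, 4.3]
opening: 0.059
```

step_arm --deltas "0 0 -0.003 0 0 0 1; 0 0 -0.006 0 0 0 1; 0 0 -0.009 0 0 0 1; 0 0 -0.012 0 0 0 1; 0 0 -0.012 0 0 0 1"

```text
t: 11.27
tcp_pos: [0.6056, 0.0124, 0.0658]
tcp_rot: [0.001, 0.743, 0.669, 0.0]
force: [-5.4, -2.3, 12.1]
opening: 0.0595
```

step_arm --deltas "0 0 0.008 0 0 0 1; 0 0 0.008 0 0 0 0.4; 0 0 0.008 0 0 0 0; 0 0 0.008 0 0 0 -0.5; 0 0 0.008 0 0 0 -1"

```text
t: 11.68
tcp_pos: [0.6059, 0.0124, 0.0667]
tcp_rot: [0.001, 0.743, 0.669, 0.001]
force: [0.5, -0.6, -0.3]
opening: 0.0745
```

step_arm --deltas "0 0 0 0 0 0 -1; 0 0 0 0 0 0 -1; 0 0 0.05 0 0 0 -1; 0 0 0.1 0 0 0 -1; 0 0 0.2 0 0 0 -1"

```text
t: 12.1
tcp_pos: [0.6052, 0.0124, 0.0906]
tcp_rot: [0.001, 0.743, 0.669, -0.0]
force: [-0.4, -0.8, 0.5]
opening: 0.0851
```

step_arm --deltas "0 0 0.2 0 0 0 -1; 0 0 0.45 0 0 0 -1; 0 0 0.7 0 0 0 -1; 0 0 0.9 0 0 0 -1; 0 0 0.9 0 0 0 -1"

```text
t: 12.52
tcp_pos: [0.6087, 0.0137, 0.2056]
tcp_rot: [0.004, 0.743, 0.669, 0.004]
force: [-0.1, -0.0, 0.4]
opening: 0.0853
```

```bash
python3 - <<'E'
from h import *
o=r.get_obs(); im=r.get_image("wrist"); print(o["t"],o["tcp_pos"],o["tcp_rot"],o["force"],o["opening"])
E=wristE(im,o); np.save("E9.npy",E)
cv2.imwrite("pics/wrist9.png",cv2.resize(im["frame"][:,:,::-1],None,fx=1.5,fy=1.5))
E
```

```text
12.5167 [0.60872618 0.01366555 0.20557201] [0.00413206 0.74279378 0.66949725 0.00370809] [-0.11903359 -0.00242712  0.40372597] 0.08532742423341023
```

View pics/wrist9.png

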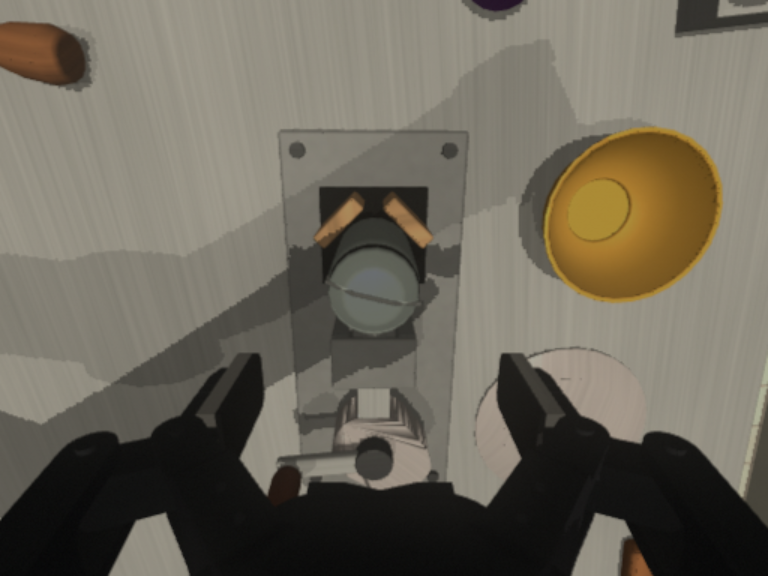

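```bash
python3 - <<'E'
from h import *
t=r.get_image("top"); print("top0 knob",onz(t,np.array([572,341])/5.714+[190,150],.141))
s=r.get_image("scene"); print("scene0 knob",onz(s,np.array([246,46])/3.75+[170,140],.141))
im=r.get_image("wrist"); E=np.load("E9.npy")
print("w9 hub",onz(im,(374/1.5,457/1.5),.080,E),"knob",onz(im,(287/1.5,474/1.5),.141,E))
E
```

```text
top0 knob [ 0.51429544 -0.15211777  0.141     ]
scene0 knob [ 0.51722753 -0.15059718  0.141     ]
w9 hub [ 0.58872479 -0.14723574  0.08      ] knob [ 0.53838765 -0.09993793  0.141     ]
```

step_arm --deltas "-0.1 -0.3 0.1 0 0 0 -1; -0.2 -0.5 0.2 0 0 0 -1; -0.38 -0.7 0.25 0 0 0 -1; -0.38 -0.7 0.25 0 0 0 -1; -0.38 -0.7 0.25 0 0 0 -1"

```text
t: 13.13
tcp_pos: [0.5575, -0.0746, 0.2272]
tcp_rot: [0.0, 0.744, 0.668, -0.002]
force: [-0.0, -0.2, 0.9]
opening: 0.0853
```

step_arm --deltas "-0.2 -0.3 0 0 0 0 -1; -0.38 -0.5 0 0 0 0 -1; -0.38 -0.66 0 0 0 0 -1; -0.38 -0.66 0 0 0 0 -1; -0.38 -0.66 0 0 0 0 -1"

```text
t: 13.55
tcp_pos: [0.5117, -0.1539, 0.2264]
tcp_rot: [-0.0, 0.745, 0.667, -0.002]
force: [-0.5, -0.5, -0.0]
opening: 0.0856
```

```bash
python3 - <<'E'
from h import *
o=r.get_obs(); im=r.get_image("wrist"); print(o["t"],o["tcp_pos"],o["tcp_rot"],o["force"],o["opening"])
E=wristE(im,o); np.save("E10.npy",E)
for t in ("handle","crank"): print(t,r.look_for(im,t)[:2])
cv2.imwrite("pics/wrist10.png",cv2.resize(im["frame"][:,:,::-1],None,fx=1.5,fy=1.5))
E
```

```text
13.55 [ 0.51169517 -0.15393158  0.22637222] [-4.94196140e-04  7.44979681e-01  6.67085059e-01 -1.59838890e-03] [-0.4651413  -0.54043189 -0.03001406] 0.08557467265583915
handle [{'location': [0.5807, -0.1477, 0.0644], 'score': 0.61}, {'location': [0.582, -0.1043, 0.0128], 'score': 0.24}]
crank [{'location': [0.5769, -0.1542, 0.0619], 'score': 0.76}]
```

View pics/wrist10.png

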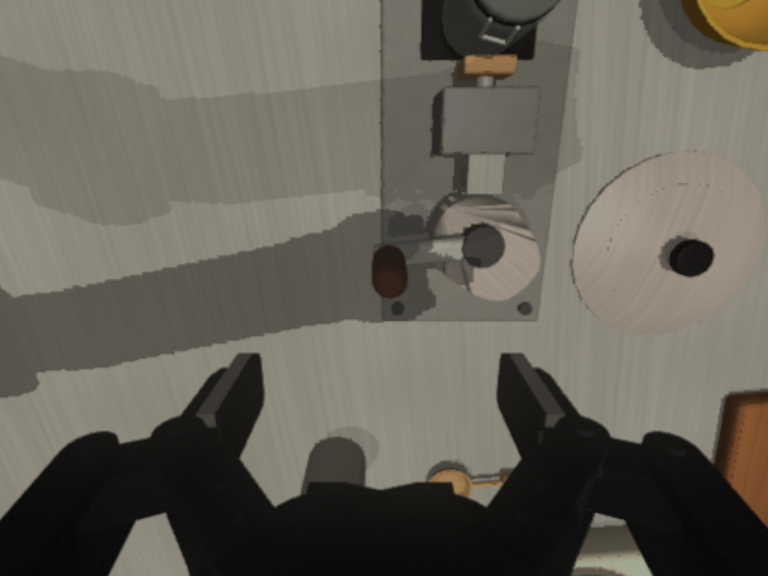

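```bash
python3 - <<'E'
from h import *
im=r.get_image("wrist"); E=np.load("E10.npy")
N=lambda p,z: onz(im,np.array(p)/1.5,z,E)
h=N((483,245),.080);k=N((390,281),.141);print("hub",h,"knob",k,np.linalg.norm((h-k)[:2]))
f=N((389,250),.078);print(f, "arm end")
b=np.array([N(p,.07) for p in [(445,87),(540,87),(537,156),(433,154)]]);print(b.mean(0),np.linalg.norm(b[0]-b[1]),np.linalg.norm(b[0]-b[3]))
E
```

```text
hub [ 0.58719015 -0.15313975  0.08      ] knob [ 0.51774    -0.15277115  0.141     ] 0.06945112962716517
[ 0.51860255 -0.14989673  0.078     ] arm end
[ 0.59611602 -0.06903946  0.07      ] 0.06378680841635034 0.043573240867960064
```

step_arm --deltas "0.053 0.024 -0.1 0 0 0 -1; 0.053 0.024 -0.35 0 0 0 -1; 0.053 0.024 -0.6 0 0 0 -1; 0.053 0.024 -0.8 0 0 0 -1; 0.053 0.024 -0.85 0 0 0 -1"

```text
t: 14.17
tcp_pos: [0.5165, -0.1467, 0.1214]
tcp_rot: [-0.003, 0.743, 0.67, -0.002]
force: [-1.7, 0.3, -0.1]
opening: 0.0855
```

```bash
python3 - <<'E'
from h import *
o=r.get_obs(); im=r.get_image("wrist"); print(o["t"],o["tcp_pos"],o["tcp_rot"],o["force"],o["opening"])
cv2.imwrite("pics/wrist11.png",im["frame"][:,:,::-1])
E
```

```text
14.1667 [ 0.51652884 -0.14665254  0.12135728] [-0.00301513  0.74251595  0.66981721 -0.00242357] [-1.73579979  0.28013029 -0.12411411] 0.08549523160751957
```

View pics/wrist11.png

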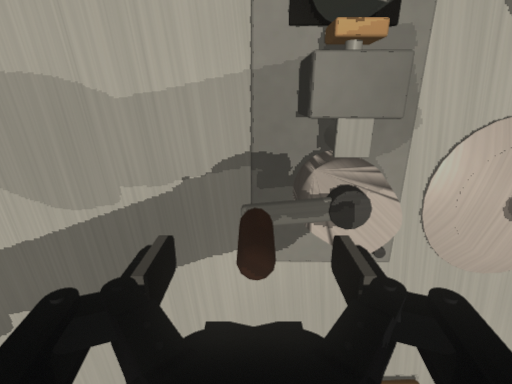

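step_arm --deltas "0.01 -0.036 -0.05 0 0 0 -1; 0.01 -0.036 -0.1 0 0 0 -1; 0.01 -0.036 -0.115 0 0 0 -1; 0.01 -0.036 -0.115 0 0 0 0; 0.01 -0.036 -0.115 0 0 0 1" --newtons 40

```text
t: 14.63
tcp_pos: [0.5187, -0.1512, 0.109]
tcp_rot: [-0.002, 0.743, 0.67, -0.002]
force: [-0.1, -0.1, 0.5]
opening: 0.0638
```

step_arm --deltas "0 0 0 0 0 0 1; 0 0 0 0 0 0 1; 0 0 0 0 0 0 1; 0 0 0 0 0 0 1; 0 0 0 0 0 0 1"

```text
t: 15.05
tcp_pos: [0.5178, -0.1514, 0.1096]
tcp_rot: [-0.003, 0.743, 0.67, -0.003]
force: [-5.1, 0.4, 8.1]
opening: 0.0214
```

```bash
python3 - <<'E'
from h import *
o=r.get_obs(); im=r.get_image("wrist"); print(o["t"],o["tcp_pos"],o["tcp_rot"],o["force"],o["moment"],o["opening"])
cv2.imwrite("pics/wrist12.png",im["frame"][:,:,::-1])
E
```

```text
15.05 [ 0.51783314 -0.15137485  0.10959701] [-0.00252469  0.74268544  0.66962956 -0.00286835] [-5.14769444  0.4314167   8.13445641] [ 0.03833193  0.82276905 -0.06284081] 0.021379005391961615
```

View pics/wrist12.png

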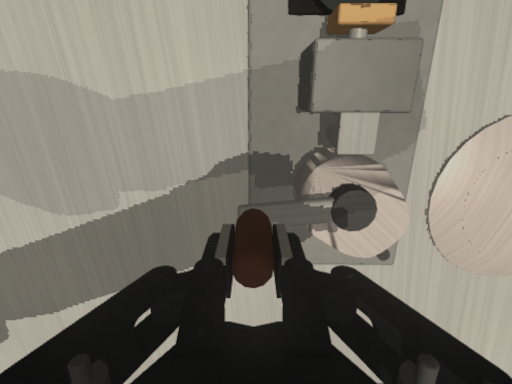

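```bash
cat > w.py <<'E'
from h import *
import sys,json,os
S=np.array([.588,-.1537]);R=.0702
if os.path.exists("S.json"): S=np.array(json.load(open("S.json")))
o=r.get_obs();p=o["tcp_pos"]
H=json.load(open("hist.json")) if os.path.exists("hist.json") else []
H.append([float(p[0]),float(p[1])]);json.dump(H,open("hist.json","w"))
d=p[:2]-S;phi=np.arctan2(d[1],d[0])%(2*np.pi)
t=np.array([-np.sin(phi),np.cos(phi)]);n=d/np.linalg.norm(d)
f=np.array(o["force"])
print("t %.2f crank~%.3f rad=%.4f Ft=%.1f Fr=%.1f Fz=%.1f open=%.4f z=%.4f q=%s"%(o["t"],phi-3.037,np.linalg.norm(d),f[:2]@t,f[:2]@n,f[2],o["opening"],p[2],o["tcp_rot"].round(4)))
if len(H)>4:
    A=np.array(H);M=np.c_[2*A,np.ones(len(A))];s=np.linalg.lstsq(M,(A**2).sum(1),rcond=None)[0]
    print("fit centre",s[:2].round(4),"R",np.sqrt(s[2]+s[:2]@s[:2]).round(4))
st=float(sys.argv[1]) if len(sys.argv)>1 else .05
for k in range(1,6):
    a=phi+st*k; q=S+R*np.array([np.cos(a),np.sin(a)])-p[:2]; print((q/.12).round(3), "z",round((0.1095-p[2])/.12,3))
E
python3 w.py .05
```

```text
t 15.10 crank~0.071 rad=0.0702 Ft=0.6 Fr=5.2 Fz=7.1 open=0.0221 z=0.1096 q=[-0.0025  0.7427  0.6696 -0.0029]
[-0.    -0.029] z -0.001
[ 0.001 -0.058] z -0.001
[ 0.004 -0.088] z -0.001
[ 0.008 -0.117] z -0.001
[ 0.013 -0.145] z -0.001
```

step_arm --deltas "0 -0.029 0 0 0 0 1; 0.001 -0.058 0 0 0 0 1; 0.004 -0.088 0 0 0 0 1; 0.008 -0.117 0 0 0 0 1; 0.013 -0.145 0 0 0 0 1"

```text
t: 15.52
tcp_pos: [0.5199, -0.1692, 0.1097]
tcp_rot: [-0.002, 0.743, 0.67, -0.003]
force: [1.6, 2.0, -1.0]
opening: 0.022
```

```bash
python3 w.py .06
```

```text
t 15.52 crank~0.329 rad=0.0699 Ft=-1.6 Fr=-2.0 Fz=-1.0 open=0.0220 z=0.1097 q=[-0.0023  0.7428  0.6695 -0.0025]
[ 0.006 -0.035] z -0.002
[ 0.017 -0.068] z -0.002
[ 0.03  -0.101] z -0.002
[ 0.044 -0.132] z -0.002
[ 0.061 -0.163] z -0.002
```

step_arm --deltas "0.007 -0.034 0 0 0 0 1; 0.017 -0.068 0 0 0 0 1; 0.03 -0.101 0 0 0 0 1; 0.044 -0.132 0 0 0 0 1; 0.061 -0.163 0 0 0 0 1"

```text
t: 15.93
tcp_pos: [0.528, -0.1886, 0.1097]
tcp_rot: [-0.002, 0.743, 0.67, -0.002]
force: [3.7, 3.8, -3.0]
opening: 0.0215
```

```bash
python3 w.py .06
```

```text
t 15.93 crank~0.631 rad=0.0694 Ft=-1.4 Fr=-5.1 Fz=-3.0 open=0.0215 z=0.1097 q=[-0.0022  0.7427  0.6696 -0.0018]
[ 0.013 -0.033] z -0.002
[ 0.033 -0.062] z -0.002
[ 0.055 -0.089] z -0.002
[ 0.079 -0.115] z -0.002
[ 0.104 -0.14 ] z -0.002
```

```bash
sed -i 's/R=.0702/R=.0690/' w.py; python3 w.py .06 | tail -5
```

```text
[ 0.021 -0.027] z -0.002
[ 0.041 -0.056] z -0.002
[ 0.063 -0.083] z -0.002
[ 0.086 -0.108] z -0.002
[ 0.111 -0.132] z -0.002
```

step_arm --deltas "0.021 -0.028 0 0 0 0 1; 0.041 -0.056 0 0 0 0 1; 0.063 -0.083 0 0 0 0 1; 0.086 -0.108 0 0 0 0 1; 0.111 -0.132 0 0 0 0 1"

```text
t: 16.35
tcp_pos: [0.5415, -0.2045, 0.1097]
tcp_rot: [-0.002, 0.743, 0.67, -0.002]
force: [1.8, 2.8, -0.9]
opening: 0.0217
```

```bash
python3 w.py .06
```

```text
t 16.35 crank~0.934 rad=0.0688 Ft=-0.6 Fr=-3.3 Fz=-0.9 open=0.0217 z=0.1097 q=[-0.0024  0.7426  0.6697 -0.0018]
fit centre [ 0.5864 -0.1527] R 0.0685
[ 0.025 -0.023] z -0.002
[ 0.053 -0.044] z -0.002
[ 0.081 -0.064] z -0.002
[ 0.111 -0.081] z -0.002
[ 0.142 -0.097] z -0.002
```

```bash
echo '[0.5875,-0.1522]' > S.json; sed -i 's/R=.0690/R=.0695/' w.py; python3 w.py .05
```

```text
t 16.35 crank~0.954 rad=0.0696 Ft=-0.5 Fr=-3.3 Fz=-0.9 open=0.0217 z=0.1097 q=[-0.0024  0.7426  0.6697 -0.0018]
fit centre [ 0.5863 -0.1527] R 0.0685
[ 0.023 -0.018] z -0.002
[ 0.046 -0.035] z -0.002
[ 0.07  -0.051] z -0.002
[ 0.095 -0.067] z -0.002
[ 0.12 -0.08] z -0.002
```

step_arm --deltas "0.023 -0.018 0 0 0 0 1; 0.046 -0.035 0 0 0 0 1; 0.07 -0.051 0 0 0 0 1; 0.095 -0.067 0 0 0 0 1; 0.12 -0.08 0 0 0 0 1"

```text
t: 16.77
tcp_pos: [0.5559, -0.2142, 0.1097]
tcp_rot: [-0.003, 0.743, 0.67, -0.002]
force: [-0.4, 2.8, 0.9]
opening: 0.022
```

```bash
python3 w.py .05
```

```text
t 16.77 crank~1.204 rad=0.0696 Ft=-1.6 Fr=-2.3 Fz=0.9 open=0.0220 z=0.1097 q=[-0.0026  0.7426  0.6697 -0.002 ]
fit centre [ 0.5868 -0.1525] R 0.069
[ 0.026 -0.012] z -0.002
[ 0.053 -0.023] z -0.002
[ 0.08  -0.033] z -0.002
[ 0.108 -0.041] z -0.002
[ 0.136 -0.048] z -0.002
```

step_arm --deltas "0.026 -0.012 0 0 0 0 1; 0.053 -0.023 0 0 0 0 1; 0.08 -0.032 0 0 0 0 1; 0.108 -0.041 0 0 0 0 1; 0.136 -0.047 0 0 0 0 1"

```text
t: 17.18
tcp_pos: [0.5721, -0.2201, 0.1096]
tcp_rot: [-0.003, 0.743, 0.67, -0.002]
force: [-2.6, 2.2, 2.3]
opening: 0.022
```

```bash
python3 w.py .05
```

```text
t 17.18 crank~1.453 rad=0.0696 Ft=-3.0 Fr=-1.6 Fz=2.3 open=0.0220 z=0.1096 q=[-0.0028  0.7427  0.6696 -0.0024]
fit centre [ 0.5872 -0.1523] R 0.0694
[ 0.029 -0.005] z -0.001
[ 0.057 -0.009] z -0.001
[ 0.086 -0.012] z -0.001
[ 0.115 -0.013] z -0.001
[ 0.144 -0.013] z -0.001
```

step_arm --deltas "0.025 -0.004 0 0 0 0 1; 0.05 -0.008 0 0 0 0 1; 0.072 -0.011 0 0 0 0 1; 0.095 -0.013 0 0 0 0 1; 0.115 -0.013 0 0 0 0 1"

```text
t: 17.6
tcp_pos: [0.5861, -0.2218, 0.1097]
tcp_rot: [-0.003, 0.743, 0.67, -0.003]
force: [-2.5, 2.7, 3.4]
opening: 0.0219
```

```bash
python3 w.py .04
```

```text
t 17.60 crank~1.656 rad=0.0696 Ft=-2.6 Fr=-2.7 Fz=3.4 open=0.0219 z=0.1097 q=[-0.0028  0.7427  0.6696 -0.0025]
fit centre [ 0.5874 -0.1522] R 0.0696
[0.023 0.001] z -0.002
[0.046 0.002] z -0.002
[0.069 0.004] z -0.002
[0.092 0.007] z -0.002
[0.115 0.01 ] z -0.002
```

step_arm --deltas "0.023 0.001 0 0 0 0 1; 0.046 0.002 0 0 0 0 1; 0.069 0.004 0 0 0 0 1; 0.092 0.007 0 0 0 0 1; 0.115 0.01 0 0 0 0 1"

```text
t: 18.02
tcp_pos: [0.5972, -0.2214, 0.1095]
tcp_rot: [-0.004, 0.743, 0.669, -0.005]
force: [-12.3, 2.1, 10.8]
opening: 0.0221
```

```bash
python3 w.py .04
```

```text
t 18.02 crank~1.815 rad=0.0699 Ft=-11.9 Fr=-3.8 Fz=10.8 open=0.0221 z=0.1095 q=[-0.0044  0.743   0.6693 -0.0053]
fit centre [ 0.5877 -0.152 ] R 0.0699
[0.022 0.007] z -0.0
[0.045 0.011] z -0.0
[0.068 0.017] z -0.0
[0.09  0.023] z -0.0
[0.112 0.03 ] z -0.0
```

step_arm --deltas "0.03 0.004 0 0 0 0 1; 0.055 0.009 0 0 0 0 1; 0.08 0.015 0 0 0 0 1; 0.105 0.022 0 0 0 0 1; 0.13 0.03 0 0 0 0 1"

```text
t: 18.43
tcp_pos: [0.6099, -0.2186, 0.1095]
tcp_rot: [-0.006, 0.743, 0.669, -0.008]
force: [-11.9, 2.4, 10.6]
opening: 0.0216
```

```bash
python3 w.py .04
```

```text
t 18.43 crank~2.001 rad=0.0701 Ft=-10.5 Fr=-6.1 Fz=10.6 open=0.0216 z=0.1095 q=[-0.0062  0.7433  0.6689 -0.0081]
fit centre [ 0.5879 -0.1518] R 0.0702
[0.02  0.012] z 0.0
[0.042 0.021] z 0.0
[0.063 0.031] z 0.0
[0.084 0.041] z 0.0
[0.104 0.052] z 0.0
```

step_arm --deltas "0.025 0.01 0 0 -0.006 0 1; 0.05 0.019 0 0 -0.012 0 1; 0.073 0.03 0 0 -0.012 0 1; 0.097 0.041 0 0 -0.012 0 1; 0.12 0.053 0 0 -0.012 0 1"

```text
t: 18.85
tcp_pos: [0.6234, -0.2122, 0.1096]
tcp_rot: [-0.001, 0.743, 0.669, -0.002]
force: [-6.2, 2.1, 6.7]
opening: 0.0218
```

```bash
python3 w.py .04
```

```text
t 18.85 crank~2.215 rad=0.0700 Ft=-4.3 Fr=-4.9 Fz=6.7 open=0.0218 z=0.1096 q=[-5.000e-04  7.435e-01  6.688e-01 -2.000e-03]
fit centre [ 0.5878 -0.1518] R 0.0701
[0.018 0.016] z -0.001
[0.037 0.029] z -0.001
[0.055 0.043] z -0.001
[0.073 0.057] z -0.001
[0.091 0.072] z -0.001
```

step_arm --deltas "0.016 0.012 0 0 0 0 1; 0.03 0.023 0 0 0 0 1; 0.045 0.034 0 0 0 0 1; 0.058 0.045 0 0 0 0 1; 0.072 0.056 0 0 0 0 1"

```text
t: 19.27
tcp_pos: [0.6323, -0.206, 0.1097]
tcp_rot: [-0.0, 0.744, 0.669, -0.002]
force: [-3.9, -0.1, 4.4]
opening: 0.0216
```

```bash
python3 w.py .03
```

```text
t 19.27 crank~2.370 rad=0.0700 Ft=-3.0 Fr=-2.4 Fz=4.4 open=0.0216 z=0.1097 q=[-3.000e-04  7.436e-01  6.687e-01 -2.200e-03]
fit centre [ 0.5878 -0.1519] R 0.0701
[0.011 0.014] z -0.001
[0.024 0.026] z -0.001
[0.036 0.038] z -0.001
[0.048 0.051] z -0.001
[0.06  0.063] z -0.001
```

step_arm --deltas "0.013 0.013 0 0 0 0 1; 0.025 0.026 0 0 0 0 1; 0.037 0.038 0 0 0 0 1; 0.049 0.051 0 0 0 0 1; 0.06 0.063 0 0 0 0 1"

```text
t: 19.68
tcp_pos: [0.6396, -0.1989, 0.1097]
tcp_rot: [0.0, 0.744, 0.668, -0.002]
force: [-3.7, -1.0, 4.7]
opening: 0.022
```

```bash
python3 w.py .03
```

```text
t 19.68 crank~2.516 rad=0.0700 Ft=-3.2 Fr=-2.1 Fz=4.7 open=0.0220 z=0.1097 q=[ 0.      0.7437  0.6685 -0.0024]
fit centre [ 0.5878 -0.152 ] R 0.07
[0.008 0.016] z -0.001
[0.019 0.029] z -0.001
[0.03  0.043] z -0.001
[0.04  0.057] z -0.001
[0.05  0.071] z -0.001
```

```bash
python3 - <<'E'
from h import *
im=r.get_image("wrist"); 
cv2.imwrite("pics/wrist13.png",cv2.resize(im["frame"][:,:,::-1],None,fx=1.5,fy=1.5))
s=r.get_image("scene");x0,y0=180,140
cv2.imwrite("pics/scene13.png",cv2.resize(s["frame"][y0:y0+120,x0:x0+120,::-1],None,fx=5,fy=5,interpolation=cv2.INTER_CUBIC))
E
```

```text
(no output)
```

View pics/wrist13.png

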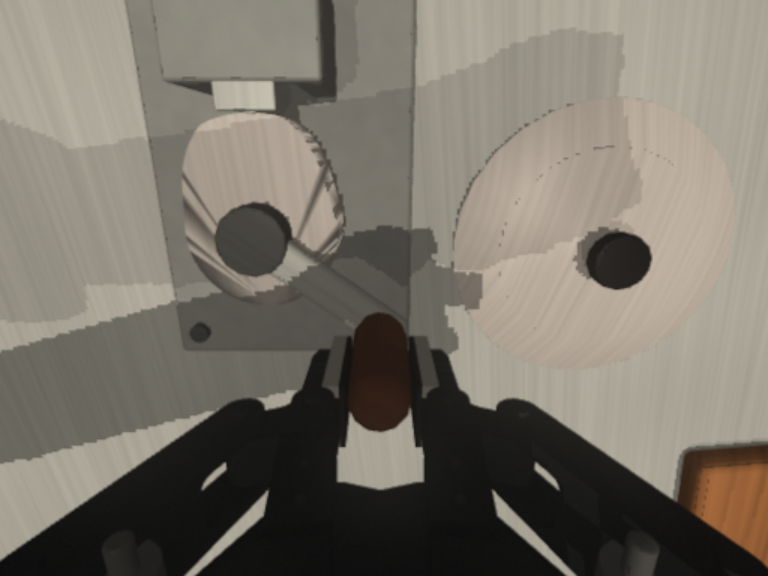

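View pics/scene13.png

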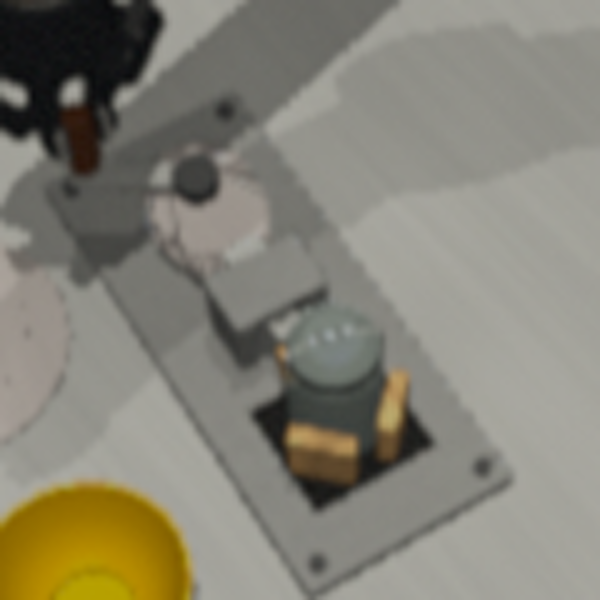

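step_arm --deltas "-0.003 -0.005 0 0 0 0 1; -0.003 -0.005 0 0 0 0 1; -0.003 -0.005 0 0 0 0 1; -0.003 -0.005 0 0 0 0 1; -0.003 -0.005 0 0 0 0 1"

```text
t: 20.2
tcp_pos: [0.6402, -0.1982, 0.1097]
tcp_rot: [0.0, 0.743, 0.669, -0.001]
force: [-1.2, 2.4, 1.8]
opening: 0.022
```

```bash
python3 w.py .03
```

```text
t 20.20 crank~2.529 rad=0.0700 Ft=1.0 Fr=-2.4 Fz=1.8 open=0.0220 z=0.1097 q=[ 1.000e-04  7.433e-01  6.689e-01 -1.200e-03]
fit centre [ 0.5877 -0.152 ] R 0.07
[0.008 0.016] z -0.002
[0.019 0.029] z -0.002
[0.03  0.043] z -0.002
[0.04  0.058] z -0.002
[0.049 0.072] z -0.002
```

step_arm --deltas "0 0 0 0 0 0 1; 0 0 0 0 0 0 0.6; 0 0 0 0 0 0 0.5; 0 0 0 0 0 0 0.4; 0 0 0 0 0 0 0.3"

```text
t: 20.62
tcp_pos: [0.6401, -0.1988, 0.1094]
tcp_rot: [0.0, 0.743, 0.669, -0.001]
force: [-0.2, 0.4, 0.5]
opening: 0.03
```

```bash
python3 - <<'E'
from h import *
o=r.get_obs(); im=r.get_image("wrist"); print(o["t"],o["tcp_pos"],o["tcp_rot"],o["force"],o["opening"])
cv2.imwrite("pics/wrist14.png",cv2.resize(im["frame"][:,:,::-1],None,fx=1.5,fy=1.5))
E
```

```text
20.6167 [ 0.64012002 -0.19883483  0.10941476] [ 3.07555256e-04  7.43488725e-01  6.68746888e-01 -1.42152796e-03] [-0.22529426  0.35717917  0.54714888] 0.03004234531809257
```

View pics/wrist14.png

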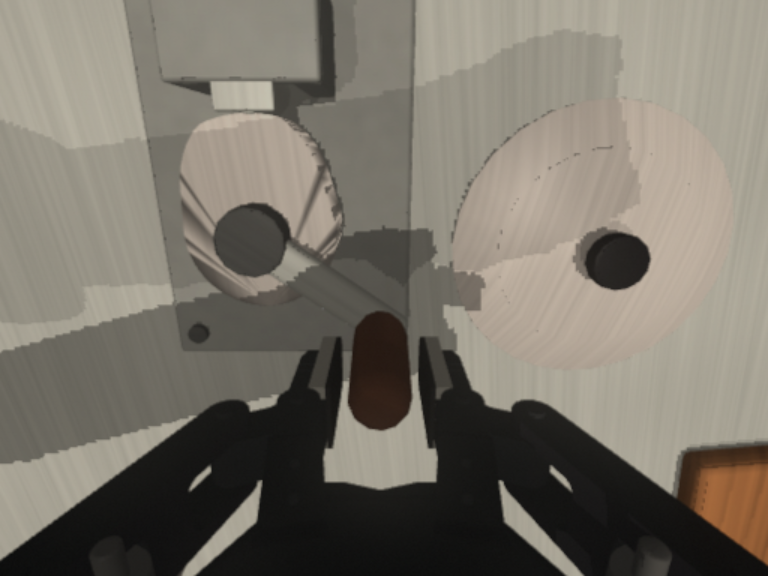

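step_arm --deltas "0 0 0 0 0 0 -0.2; 0 0 0 0 0 0 -0.5; 0 0 0.02 0 0 0 -0.6; 0 0 0.1 0 0 0 -0.6; 0 0 0.2 0 0 0 -0.6"

```text
t: 21.08
tcp_pos: [0.6395, -0.1987, 0.1335]
tcp_rot: [-0.0, 0.743, 0.669, -0.002]
force: [0.2, -0.0, 0.6]
opening: 0.0682
```

step_arm --deltas "0 -0.05 0.3 0 0 0 -0.6; 0 -0.1 0.6 0 0 0 -0.6; 0 -0.2 0.9 0 0 0 -0.6; 0 -0.4 0.95 0 0 0 -0.6; 0 -0.4 0.95 0 0 0 -0.6"

```text
t: 21.5
tcp_pos: [0.6414, -0.253, 0.2534]
tcp_rot: [0.005, 0.745, 0.667, -0.001]
force: [-0.4, -2.2, -1.2]
opening: 0.0683
```

```bash
python3 - <<'E'
from h import *
o=r.get_obs(); im=r.get_image("wrist"); print(o["t"],o["tcp_pos"],o["force"],o["opening"])
E=wristE(im,o)
a=im["frame"][:,:,::-1]
s=r.get_image("scene");x0,y0=180,140
b=cv2.resize(s["frame"][y0:y0+120,x0:x0+120,::-1],(384,384),interpolation=cv2.INTER_CUBIC)
cv2.imwrite("pics/m15.png",cv2.resize(np.hstack([a,b]),None,fx=.89,fy=.89)); cv2.imwrite("pics/wrist15.png",cv2.resize(a,None,fx=1.5,fy=1.5)); cv2.imwrite("pics/scene15.png",s["frame"][:,:,::-1])
E
```

```text
21.5 [ 0.64143543 -0.25298632  0.25336156] [-0.44314321 -2.15513782 -1.15709469] 0.06829233170675264
```

View pics/wrist15.png

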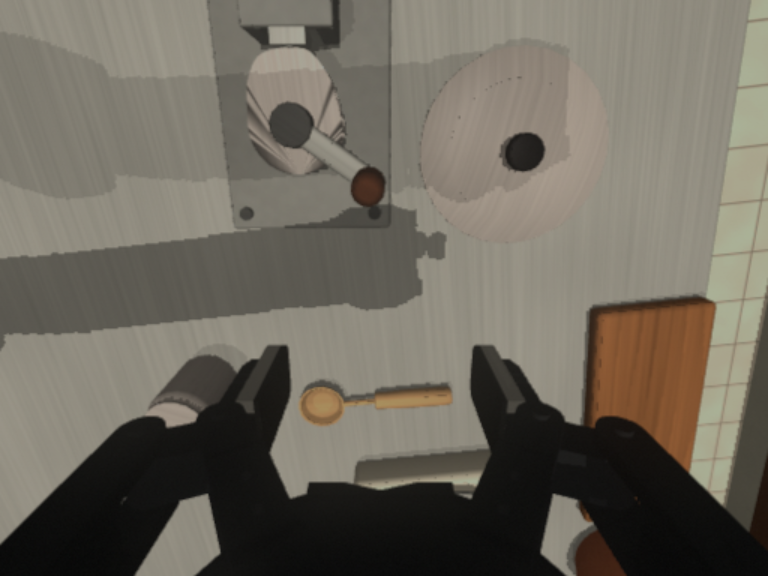

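View pics/scene15.png

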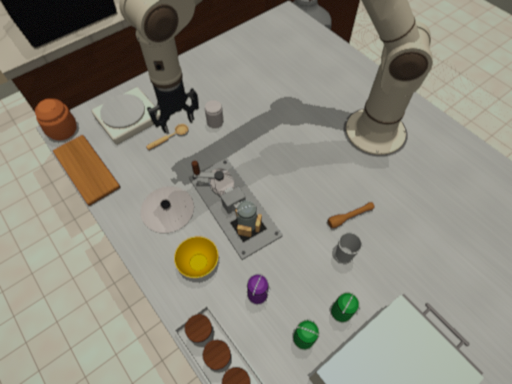

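step_arm --deltas "0 0 0 0 0 0 -0.6; 0 0 0 0 0 0 -0.6; 0 0 0 0 0 0 -0.6; 0 0 0 0 0 0 -0.6; 0 0 0 0 0 0 -0.6"

```text
t: 22.02
tcp_pos: [0.6397, -0.2476, 0.249]
tcp_rot: [0.0, 0.744, 0.668, -0.002]
force: [-0.6, 0.1, -0.0]
opening: 0.0682
```

```bash
python3 - <<'E'
from h import *
t=r.get_image("top");s=r.get_image("scene")
a=cv2.resize(t["frame"][150:230,200:320,::-1],(600,400),interpolation=cv2.INTER_CUBIC)
b=cv2.resize(s["frame"][150:260,185:285,::-1],None,fx=3.64,fy=3.64,interpolation=cv2.INTER_CUBIC)
cv2.imwrite("pics/t16.png",a);cv2.imwrite("pics/s16.png",cv2.resize(b,None,fx=1.4,fy=1.4))
E
```

```text
(no output)
```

View pics/t16.png

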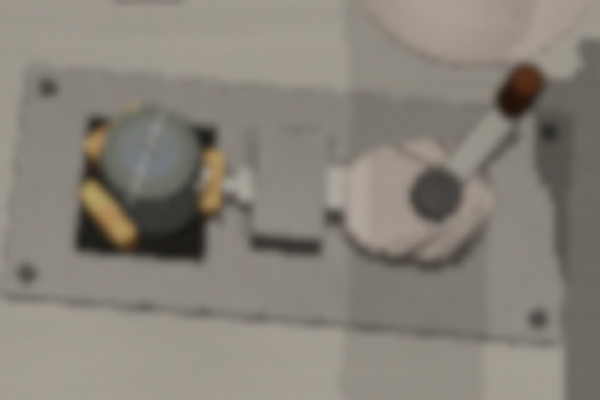

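View pics/s16.png

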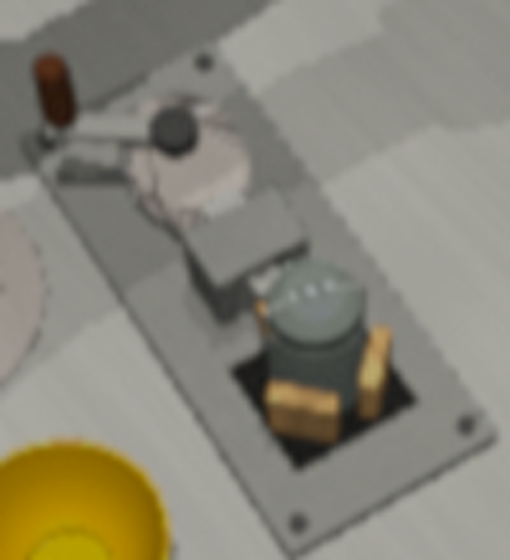

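The pictures show the crank at rest where I left it, with the cam lobe facing the roller. The jar stands upright in the V with the pad against it, and the arm is clear of everything.

```bash
python3 -c "
from bench import r
print(r.finish_job())"
```

```text
the job is handed in; nothing more can be done
None
```

The clear glass jar is standing in the V nest, clamped by the pad, and the job is handed in at about 22 s of the 72 s allowed. The hand-in reports no verdict.

**Jar:** I set it down a few mm short of home, where first contact read about 15 N, and let go before touching the crank.

**Crank:** I wound it anticlockwise by feel.

| Stage | Crank angle (rad) | Handle resistance |
|---|---|---|
| Low | 0.07 to about 1.2 | 1 to 2 N |
| Pushing the jar | 1.45 to 1.65 | about 3 N |
| Loaded rise | 1.8 to 2.0 | 10 to 12 N, slightly above the 11 N stated |
| Dwell (judged) | 2.37 to 2.53 | about 3 N, then within 1 N of zero when held still |

I let go at about 2.53 rad. After that the crank did not move in the later pictures.

**Last checks:** The pictures show the cam lobe facing the roller, the jar upright against both V walls with the pad touching it, and the gripper clear. No bystander appeared to have moved.

**Not confirmed:**
- I had no way to measure the pad's force on the jar. I judge it is on the dwell from the handle feel and the cam pictures.
- I stopped short of the dwell's far end, so how well centred the roller is on the flat is an estimate.
- My wrist-camera measurements put the jar's lid about 13 mm lower than the stated 110 mm. Finger opening and contact heights agreed with the rest, so I went by those.

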